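Reset the tripped circuit of a laboratory bench power pedestal

TASK

One of the two circuits on the bench power pedestal has tripped: its red breaker button has popped up inside its black shroud and its lamp is amber. Put it back in service: switch that circuit off at its rocker switch, then reach a fingertip down into the shroud and push the breaker button fully home, then switch the rocker on again. Do not force anything, do not press on the other circuit, leave the glassware and the wash bottle standing where they are, and finish clear of everything.

Things in the scene. Friction and masses are not known exactly. Their poses are not given: they have to be found in the camera images.
- pedestal: aluminium bench power pedestal with black ends, fixed to the black bench, 230 (x) x 250 (y) x 100 mm high on a 260 x 260 mm foot, with white sockets in its front and back faces. Origin: centre of its underside on the bench; z up; its x axis points away from the robot's side. The two circuits lie side by side on its flat top, 56 mm left and right of its middle, either one on either side.
- tripped_circuit: the tripped circuit (amber lamp, red button popped up): a grey face plate 215 (x) x 96 (y) x 3 mm on the pedestal's top. Origin: centre of the plate's underside, 100 mm above the bench; same axes as the pedestal. Along its x axis lie a white rocker switch in a dark bezel (hinge across the plate at x = -56 mm, nearer the robot) and a black round shroud (axis at x = +62 mm) that stands 26 mm above the face plate. The small lamp between them does not change during the task.
- tripped_switch (a joint): the tripped circuit's rocker, rad: -0.14 = fully on (green-dot end down, nearer the robot), +0.14 = fully off (red-dot end down, farther from the robot). It starts on. It has stiff friction (0.06 N m, so roughly 3 to 10 N at the fingertip) and stays where it is left.
- tripped_switch_on_end (a point): green dot on the top face of the rocker, 21 mm from its hinge on the end nearer the robot; press here to switch on. The rocker's top is 58 (along x) x 42 mm, 10 mm above the face plate when level; each end rises and falls about 3 mm at the dots. The point moves with the rocker.
- tripped_switch_off_end (a point): red dot on the top face of the rocker, 21 mm from its hinge on the end farther from the robot; press here to switch off. Moves with the rocker.
- tripped_breaker (a joint): the tripped breaker's push button, m: 0 = popped right up, 0.008 = fully home. It slides straight down against a friction of 6 N and stays where it is left (it latches; it does not spring back).
- tripped_well (a point): centre of the mouth of the shroud around the tripped breaker's button, level with the rim (129 mm above the bench). The well is round and upright, 50 mm inside diameter at the mouth (54 mm at the bottom), 6 mm wall, 26 mm deep to the plate; shut fingertips go in together, pointing down.
- tripped_breaker_top (a point): centre of the top of the red button (32 mm diameter, white band below it) inside the well: sunk 14 mm below the rim when popped up, 22 mm below the rim when fully home. Moves with the button.
- healthy_circuit: the other circuit (green lamp, button already home deep in its shroud, rocker on): same build and axes as the tripped circuit, 112 mm beside it. Not to be pressed.
- healthy_switch (a joint): the healthy circuit's rocker, rad: -0.14 = fully on; must stay on.
- wash_bottle: translucent white wash bottle with a red cap and spout, 76 mm diameter, 186 mm high, loose, standing on the bench to the left of the pedestal. Origin: centre of its underside.
- flask: glass volumetric flask, bulb 66 mm diameter, slim neck with a blue stopper, 174 mm high, loose, on the bench to the right of the pedestal. Origin: centre of its underside.
- beaker: small glass beaker, 58 mm across the rim, 70 mm high, with a red stirring rod sticking out to 130 mm, loose, on the bench beyond the pedestal. Origin: centre of its underside.
Things that resemble listed ones, but are neither listed nor needed, are in the scene too. Leave any purple or yellow look-alike of the wash_bottle alone.

How it is judged:
By the outcome, as a careful person would: the job done as asked, in the order asked, and still so for the second after the job is handed in, with the robot touching nothing.
It also fails if it takes over 48 s, if anything falls off the work surface, if the arm or the gripper's body presses on something with over 40 N, if the wrist force passes 120 N, or if a joint passes its speed limit or range.

ROBOT

A 7-joint arm with a two-finger parallel gripper is mounted at the origin on the work surface. World frame = base frame: x ahead of the robot, y to its left, z up, the work surface at z = 0. Lengths are in m, angles in rad, forces in N, time in s.
With the tool pointing down it reaches from about 0.35 to 0.9 m from the base axis. Payload 8.1 kg.
Tool frame: the origin (TCP) lies on the centre line of the jaws, within the pads' length; the fingertips stand arm.tips_ahead ahead of it and the grasp point (between the pads) lies 8 mm behind it (arm.tips_ahead is the distance from the TCP to the fingertips, in m); z points along the fingers, y is the direction in which the jaws open and shut (so a half turn about z gives the same grasp; the last joint's range is limited). The gripper opens to 92 mm and grips with 3 to 60 N. Pads are 19 mm wide; open, the fingers measure 130 mm over their backs; the gripper's body (75 mm by 190 mm) begins 47 mm behind the grasp point.
Start: joints at [1.145, 0.434, 0.025, 1.573, -0.012, 1.134, -0.075], TCP at [0.198, -0.593, 0.238] pointing down, gripper open.
Joint ranges: [-2.62, 2.62], [-0.44, 2.09], [-1.27, 1.32], [0.08, 2.57], [-1.32, 4.46], [0.12, 2], [-2.74, 2.74]. Speed limits (rad/s): [2.22, 2.22, 3.01, 3.01, 3.14, 3.14, 3.14].

INTERFACE

Orientations are given as a unit quaternion [w, x, y, z].
In Python, from workcell import arm, kinematics, optics, job, spotter gives the robot as it stands. Calls block until the motion is done:
- arm.movep(position, orientation): joint-space move of the TCP to a pose.
- arm.move_linear(position, velocity=0.15, rotation=None): straight line of the TCP; rotation=None keeps the orientation; velocity is the mean speed in m/s.
- arm.move_joints(angles): joint-space move.
- arm.let_go() and arm.close(force=None): open the fingers fully, or close them until they stop; force is the grip in N (None keeps the last).
- arm.pause(seconds).
- kinematics.inverse_kinematics(position, orientation): joint angles nearest the present ones, or None.
- optics.snapshot(name): name is "side" or "top"; returns a dict with "pixels" (384x512x3 uint8, red, green, blue), "z_map" (384x512 float32, m along the optical axis (not along the pixel's ray), 0 where there is no reading), "camera_matrix" (3x3 intrinsics, pixels), "R" (3x3) and "t" (3): a world point X has camera coordinates R X + t. Camera axes: x right, y down, z forward; pixel columns grow to the right and rows downward; lengths in m; the calibration is good to about 2 mm. A picture is of the moment at which its call begins.
A pose or a line that the arm cannot do raises arm.PlanningError and nothing moves.
- job.hand_in(): hands the job in, once; it reports no verdict.
Trained networks look in a picture, given as the dict that the camera call returned (one of the last four; its "shot" number tells which), for a name from the list of things; names that differ only in an ending like _2 or _b are one class to them, and where a whole thing is asked for, a point or a joint stands for the part that bears it (a point fixed in the world has none). Each returns a list of dicts, best first, with "p" (0 to 1); they miss things now and then, are a little off and sometimes report something else, mostly with a low value. They report only what shows in the picture. A call takes as long as a camera call. They do not tell look-alikes from the thing itself.
- spotter.boxes_of(picture, query): "rect" ([left, top, right, bottom] in pixels, round what is visible of it).
Readings, each from a call of its own:
- arm.get_clock(): time.
- arm.get_joint_positions(): joint angles.
- arm.get_qvel(): joint speeds.
- arm.get_joint_torque(): joint torques, N m.
- arm.get_position(): TCP position.
- arm.get_tcp_rot(): TCP orientation.
- arm.get_force(): force on the tool from outside, world axes, zero at the start.
- arm.get_torque(): the same for the moment, N m.
- arm.get_finger_gap(): finger opening in m.
Only numpy, scipy, OpenCV 4.12 (cv2) and the standard library are available. Lean on these libraries where they do the work, as an engineer would, in place of code of your own. Each camera call takes 0.05 s, during which the arm holds its last target.

## Working session

There is one attempt and no reset: what is moved stays moved. The work goes in short steps, each a Python script; the robot and the scene stay as the last script left them, time stands still between calls to the robot, and variables do not carry over. Pictures are saved under pics/ and viewed, and the job is handed in when it is done.

```bash
mkdir -p pics
python3 - <<'E'
from workcell import arm, optics, spotter
import cv2, pickle
print(arm.get_clock(), arm.tips_ahead, arm.get_tcp_rot(), arm.get_finger_gap())
for n in ("side","top"):
    s=optics.snapshot(n); pickle.dump(s,open(f"{n}.pkl","wb"))
    cv2.imwrite(f"pics/{n}0.png",s["pixels"][:,:,::-1])
    print(n,s["R"],s["t"],s["camera_matrix"])
    for q in ("tripped_circuit","tripped_switch","tripped_breaker","pedestal","wash_bottle","flask","beaker"):
        print(q,[( [round(float(x)) for x in b["rect"]],round(b["p"],2)) for b in spotter.boxes_of(s,q)[:3]])
E
```

```text
0.0 0.011 [-7.87889281e-04  9.87011109e-01  1.60649951e-01 -2.05583223e-04] 0.09202678003202494
side [[ 0.98810755 -0.15251603  0.01955321]
 [-0.09514356 -0.70633704 -0.70145256]
 [ 0.12079392  0.69125021 -0.71244788]] [-0.5947583   0.17934087  0.94593009] [[385.79713237   0.         261.647771  ]
 [  0.         385.79713237 189.39264792]
 [  0.           0.           1.        ]]
tripped_circuit [([205, 214, 300, 252], 0.66)]
tripped_switch [([213, 223, 244, 241], 0.71)]
tripped_breaker [([272, 228, 286, 239], 0.54), ([215, 221, 242, 241], 0.28)]
pedestal [([199, 178, 307, 290], 0.69)]
wash_bottle [([271, 120, 298, 178], 0.79), ([173, 132, 203, 187], 0.78), ([237, 100, 261, 155], 0.72)]
flask [([251, 277, 283, 334], 0.82)]
beaker [([325, 185, 351, 233], 0.68), ([254, 278, 280, 334], 0.22)]
top [[ 2.86131856e-03 -9.99859844e-01 -1.64956208e-02]
 [-9.82565679e-01  2.55396120e-04 -1.85915631e-01]
 [ 1.85893787e-01  1.67399946e-02 -9.82427235e-01]] [0.07094303 0.60364807 1.16487042] [[442.15776704   0.         250.28390526]
 [  0.         442.15776704 192.681924  ]
 [  0.           0.           1.        ]]
tripped_circuit [([278, 162, 327, 248], 0.67)]
tripped_switch [([288, 211, 310, 236], 0.76), ([227, 149, 339, 260], 0.73)]
tripped_breaker [([306, 174, 317, 185], 0.69)]
pedestal [([226, 152, 339, 260], 0.87)]
wash_bottle [([176, 188, 211, 226], 0.77), ([176, 138, 205, 174], 0.68), ([127, 166, 165, 202], 0.67)]
flask [([351, 193, 382, 216], 0.73)]
beaker [([267, 112, 287, 140], 0.95)]
```

Run:
```python
import cv2,pickle,numpy as np
s=pickle.load(open("top.pkl","rb"))["pixels"][:,:,::-1]
cv2.imwrite("pics/top_crop.png",cv2.resize(s[100:275,100:400],None,fx=2.6,fy=2.6,interpolation=cv2.INTER_CUBIC))
s=pickle.load(open("side.pkl","rb"))["pixels"][:,:,::-1]
cv2.imwrite("pics/side_crop.png",cv2.resize(s[90:345,160:370],None,fx=2.3,fy=2.3,interpolation=cv2.INTER_CUBIC))
```

```text
(no output)
```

View pics/top_crop.png

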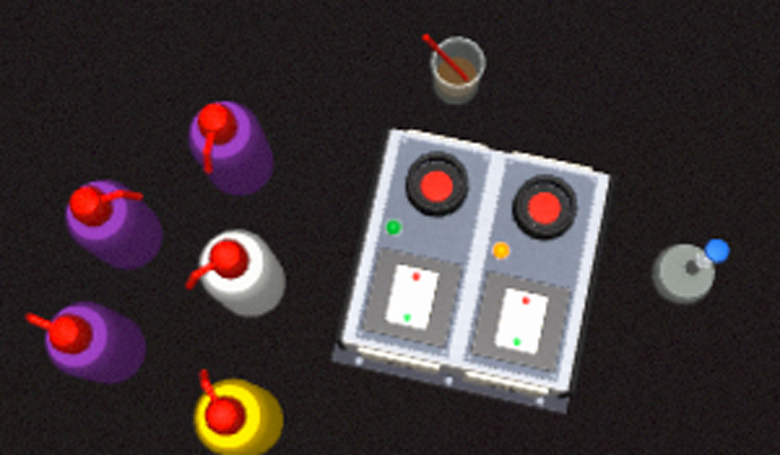

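View pics/side_crop.png

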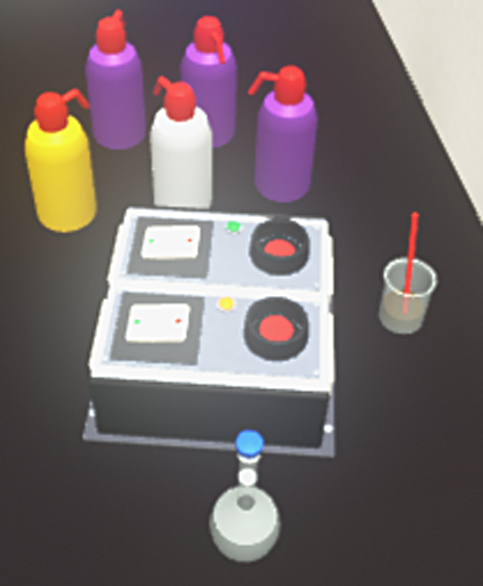

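View pics/side0.png

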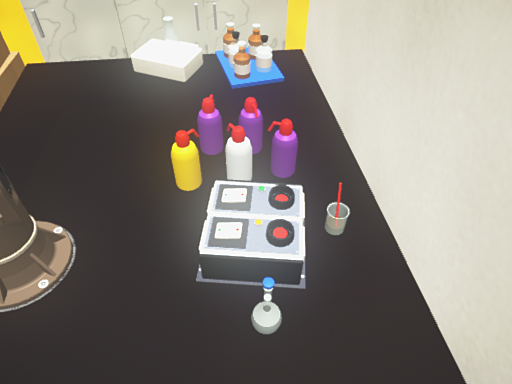

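```bash
cat > fit.py <<'E'
import cv2,pickle,numpy as np
from scipy.optimize import least_squares
# feature model in pedestal frame (x,y,z)
def blobs(im,kind):
    h=cv2.cvtColor(im,cv2.COLOR_RGB2HSV); H,S,V=[h[...,i].astype(int) for i in range(3)]
    m={'red':((H<8)|(H>172))&(S>110)&(V>90),'green':(H>45)&(H<85)&(S>80)&(V>80),'amber':(H>12)&(H<26)&(S>110)&(V>120)}[kind]
    n,l,st,c=cv2.connectedComponentsWithStats(m.astype(np.uint8),connectivity=8)
    out=[]
    for i in range(1,n):
        x,y=c[i]
        # sat-weighted centroid
        ys,xs=np.where(cv2.dilate((l==i).astype(np.uint8),np.ones((3,3)))>0); w=np.clip(S[ys,xs]-60,0,None)+1e-3
        out.append((round(float((xs*w).sum()/w.sum()),2),round(float((ys*w).sum()/w.sum()),2),int(st[i,4])))
    return out
def proj(s,X):
    c=X@s["R"].T+s["t"]; p=c@s["camera_matrix"].T; return p[:,:2]/p[:,2:]
E
python3 - <<'E'
from fit import *
roi={'top':(226,150,342,262),'side':(195,175,310,260)}
for n in roi:
    s=pickle.load(open(n+".pkl","rb")); a,b,c,d=roi[n]
    for k in('red','green','amber'):
        print(n,k,[(round(x+a,2),round(y+b,2),A) for x,y,A in blobs(np.ascontiguousarray(s["pixels"][b:d,a:c]),k)])
E
```

```text
top red [(267.43, 171.14, 131), (308.97, 179.51, 132), (259.54, 206.01, 6), (301.65, 215.19, 4)]
top green [(250.81, 186.99, 29), (256.13, 221.69, 7), (298.33, 231.13, 6)]
top amber [(292.26, 195.87, 30)]
side red [(242.0, 194.0, 1), (281.29, 197.37, 72), (279.88, 232.36, 132), (237.09, 229.05, 1)]
side green [(261.15, 187.81, 21), (225.42, 194.0, 2), (219.14, 229.32, 2)]
side amber [(197.51, 180.65, 81), (258.1, 223.31, 1), (259.53, 222.61, 1)]
```

```bash
cat >> fit.py <<'E'
T=pickle.load(open("top.pkl","rb"));Sd=pickle.load(open("side.pkl","rb"))
def model(cy,tripped):
    o=[]
    o.append([-.056+.021*np.cos(.14)-0.0*1,cy,.113+.003]); o.append([-.056-.021,cy,.113-.003]); o.append([.062,cy,.115 if tripped else .107]); return np.array(o)
F=np.vstack([model(-.056,1),model(.056,0)]) # trip red,green,btn ; healthy ...
obT=np.array([[301.65,215.19],[298.33,231.13],[308.97,179.51],[259.54,206.01],[256.13,221.69],[267.43,171.14]])
obS=np.array([[237.09,229.05],[219.14,229.32],[279.88,232.36],[242,194],[225.42,194],[281.29,197.37]])
def world(p,X):
    c,s=np.cos(p[2]),np.sin(p[2]); return np.c_[p[0]+c*X[:,0]-s*X[:,1],p[1]+s*X[:,0]+c*X[:,1],X[:,2]]
E
python3 - <<'E'
from fit import *
for use in('T','S','TS'):
    W=np.array([1,1,.5,1,1,.3])[:,None]
    def r(p):
        o=[]
        if 'T' in use:o.append(((proj(T,world(p,F))-obT)*W).ravel())
        if 'S' in use:o.append(((proj(Sd,world(p,F))-obS)*W).ravel())
        return np.concatenate(o)
    f=least_squares(r,[.58,-.1,-.2],loss='soft_l1'); p=f.x
    print(use,p.round(4),'\n',(proj(T,world(p,F))-obT).round(1).tolist(),'\n',(proj(Sd,world(p,F))-obS).round(1).tolist())
    print(world(p,F).round(4).tolist())
# depth check: top surface
v,u=np.mgrid[155:255,235:335]; z=T["z_map"][155:255,235:335]
K=T["camera_matrix"]; c=np.stack([(u-K[0,2])/K[0,0]*z,(v-K[1,2])/K[1,1]*z,z],-1)
w=(c-T["t"])@T["R"]
h=w[...,2][z>0]; print(np.histogram(h,bins=np.arange(.09,.14,.002)))
m=(z>0)&(w[...,2]>.126); 
for sgn in(0,1):
    q=w[m]; k=q[:,1]<-.1 if sgn else q[:,1]>=-.1
    print(q[k].mean(0),k.sum(), q[k].min(0),q[k].max(0))
E
```

```text
T [ 0.5794 -0.016  -0.2181] 
 [[0.0, -0.0], [-0.1, -0.0], [-0.0, 0.1], [0.0, -0.1], [-0.0, 0.1], [-0.0, 0.2]] 
 [[-0.0, 0.4], [-0.0, 0.6], [-0.4, 0.0], [-0.0, 0.3], [0.0, 0.9], [-0.6, 1.8]]
[[0.5329, -0.063, 0.116], [0.4921, -0.054, 0.11], [0.6278, -0.0841, 0.115], [0.5571, 0.0463, 0.116], [0.5163, 0.0554, 0.11], [0.652, 0.0253, 0.107]]
S [ 0.5797 -0.0144 -0.2191] 
 [[-0.6, -0.1], [-0.7, -0.1], [-0.6, -0.0], [-0.6, -0.2], [-0.6, -0.1], [-0.6, 0.1]] 
 [[0.0, -0.2], [0.0, 0.0], [-0.5, -0.5], [0.1, -0.2], [0.1, 0.5], [-0.6, 1.3]]
[[0.5331, -0.0614, 0.116], [0.4923, -0.0523, 0.11], [0.628, -0.0825, 0.115], [0.5575, 0.048, 0.116], [0.5167, 0.057, 0.11], [0.6524, 0.0268, 0.107]]
TS [ 0.5795 -0.0153 -0.2185] 
 [[-0.2, -0.1], [-0.3, -0.1], [-0.2, 0.0], [-0.2, -0.1], [-0.3, 0.0], [-0.2, 0.2]] 
 [[0.0, 0.2], [-0.0, 0.4], [-0.4, -0.2], [0.0, 0.1], [0.1, 0.8], [-0.6, 1.6]]
[[0.533, -0.0624, 0.116], [0.4922, -0.0533, 0.11], [0.6279, -0.0835, 0.115], [0.5573, 0.047, 0.116], [0.5165, 0.056, 0.11], [0.6522, 0.0259, 0.107]]
(array([  49,   57,  104,  344,  764, 1260, 1422, 1349,  779,  461,  272,
        246,  220,  121,   47,   25,   23,   28,   81,  114,   71,   21,
          2,    0,    0]), array([0.09 , 0.092, 0.094, 0.096, 0.098, 0.1  , 0.102, 0.104, 0.106,
       0.108, 0.11 , 0.112, 0.114, 0.116, 0.118, 0.12 , 0.122, 0.124,
       0.126, 0.128, 0.13 , 0.132, 0.134, 0.136, 0.138, 0.14 ]))
[ 0.64225409 -0.01425257  0.12916499] 244 [ 0.59728093 -0.09987682  0.12600224] [0.68366276 0.05570036 0.13463342]
[ 0.62874022 -0.10799401  0.1293415 ] 45 [ 0.60219491 -0.11426688  0.12612899] [ 0.65299455 -0.10009041  0.13293177]
```

Run:
```python
from fit import *
p=np.array([.5795,-.0153,-.2185]); c,s=np.cos(p[2]),np.sin(p[2])
def ray(S,u,v,z):
    K=S["camera_matrix"]; d=S["R"].T@np.linalg.inv(K)@[u,v,1]; o=-S["R"].T@S["t"]; return o+d*(z-o[2])/d[2]
for nm,S,u,v,z in[('flask stop',T,375.7,196.5,.17),('flask stop S',Sd,268.5,282.5,.17),('flask bulb',T,363,205,.035),('bottle cap',T,188,199.5,.17),('bottle capS',Sd,238,133,.17),('beaker rodtop',T,263.5,114,.13),('beaker rod S',Sd,340,184,.13)]:
    w=ray(S,u,v,z); d=w[:2]-p[:2]; print(nm,w.round(3),'ped frame',(c*d[0]+s*d[1]).round(3),(-s*d[0]+c*d[1]).round(3))
from workcell import kinematics,arm
from scipy.spatial.transform import Rotation as Ro
for off in (0,np.pi/2,-np.pi/2,np.pi):
    # tool z down, tool x at yaw
    yaw=p[2]+off
    R=np.c_[[np.cos(yaw),np.sin(yaw),0],[np.sin(yaw),-np.cos(yaw),0],[0,0,-1]]
    q=Ro.from_matrix(R).as_quat(scalar_first=True)
    for X in([.533,-.0624,.2],[.6279,-.0835,.2],[.4922,-.0533,.13]):
        j=kinematics.inverse_kinematics(X,q); print(round(off,2),q.round(3),X,None if j is None else np.round(j,2))
```

```text
flask stop [ 0.572 -0.242  0.17 ] ped frame 0.042 -0.223
flask stop S [ 0.574 -0.241  0.17 ] ped frame 0.044 -0.221
flask bulb [ 0.573 -0.242  0.035] ped frame 0.043 -0.223
bottle cap [0.565 0.226 0.17 ] ped frame -0.067 0.232
bottle capS [0.568 0.226 0.17 ] ped frame -0.063 0.233
beaker rodtop [0.805 0.036 0.13 ] ped frame 0.209 0.099
beaker rod S [0.805 0.036 0.13 ] ped frame 0.209 0.099
0 [ 0.     0.994 -0.109  0.   ] [0.533, -0.0624, 0.2] [ 0.21  0.35 -0.25  1.82  0.1   0.99 -1.87]
0 [ 0.     0.994 -0.109  0.   ] [0.6279, -0.0835, 0.2] [ 0.15  0.49 -0.16  1.59  0.08  1.07 -1.81]
0 [ 0.     0.994 -0.109  0.   ] [0.4922, -0.0533, 0.13] [ 0.2   0.37 -0.25  2.    0.13  0.79 -1.92]
1.57 [0.    0.78  0.626 0.   ] [0.533, -0.0624, 0.2] [ 0.45  0.39 -0.57  1.8   0.25  1.02 -0.44]
1.57 [0.    0.78  0.626 0.   ] [0.6279, -0.0835, 0.2] [ 0.41  0.54 -0.55  1.56  0.3   1.12 -0.43]
1.57 [0.    0.78  0.626 0.   ] [0.4922, -0.0533, 0.13] [ 0.42  0.41 -0.54  1.98  0.28  0.82 -0.5 ]
-1.57 [ 0.    -0.626  0.78   0.   ] [0.533, -0.0624, 0.2] [ 0.76  0.55 -1.06  1.78  0.52  1.13  2.45]
-1.57 [ 0.    -0.626  0.78   0.   ] [0.6279, -0.0835, 0.2] [ 0.68  0.71 -1.07  1.54  0.64  1.27  2.45]
-1.57 [ 0.    -0.626  0.78   0.   ] [0.4922, -0.0533, 0.13] [ 0.76  0.58 -1.06  1.95  0.62  0.97  2.32]
3.14 [0.    0.109 0.994 0.   ] [0.533, -0.0624, 0.2] [ 0.55  0.43 -0.72  1.79  0.32  1.04  1.06]
3.14 [0.    0.109 0.994 0.   ] [0.6279, -0.0835, 0.2] [ 0.5   0.58 -0.71  1.55  0.4   1.16  1.06]
3.14 [0.    0.109 0.994 0.   ] [0.4922, -0.0533, 0.13] [ 0.54  0.45 -0.71  1.97  0.39  0.86  0.97]
```

```bash
cat > h.py <<'E'
from workcell import arm, optics, kinematics, job, spotter
import numpy as np
Q=np.array([0,.109,.994,0]); 
import math
yaw=-.2185+math.pi
from scipy.spatial.transform import Rotation as Ro
Q=Ro.from_matrix(np.c_[[np.cos(yaw),np.sin(yaw),0],[np.sin(yaw),-np.cos(yaw),0],[0,0,-1]]).as_quat(scalar_first=True)
P=np.array([.5795,-.0153]); c,s=math.cos(-.2185),math.sin(-.2185)
def W(x,y,ztip): return [P[0]+c*x-s*y,P[1]+s*x+c*y,ztip+arm.tips_ahead]
def press(x,y,z0,z1,fmax,step=.001):
    """tip z from z0 to z1, stop on force"""
    arm.move_linear(W(x,y,z0),velocity=.1)
    f0=np.array(arm.get_force()); z=z0; log=[]
    while z>z1+1e-6:
        z=max(z-step,z1); arm.move_linear(W(x,y,z),velocity=.02)
        f=np.array(arm.get_force())-f0; tz=arm.get_position()[2]-arm.tips_ahead
        log.append((round(z*1e3,1),round(tz*1e3,1),f.round(1).tolist()))
        if f[2]>fmax or np.hypot(f[0],f[1])>8: break
    for l in log: print(l)
    print('t',arm.get_clock())
E
python3 - <<'E'
from h import *
x,y,z=arm.get_position()
arm.move_linear([x,y,.33],velocity=.2)
arm.close(10)
arm.movep(W(-.035,-.056,.30),Q)
print(arm.get_clock(),arm.get_finger_gap(),np.round(arm.get_position(),4),W(-.035,-.056,.3),arm.get_force())
arm.move_linear(W(-.035,-.056,.15),velocity=.15)
import cv2
for n in("side","top"):cv2.imwrite(f"pics/{n}1.png",cv2.resize(optics.snapshot(n)["pixels"][130:300,170:370,::-1],None,fx=3,fy=3))
print(arm.get_clock())
E
```

```text
5.0833 0.0004536250552566949 [ 0.5332 -0.0636  0.3108] [np.float64(0.5331933008594063), np.float64(-0.06238173334428694), 0.311] [ 0.4394651  -0.63696779 -0.26249773]
6.3333
```

View pics/side1.png

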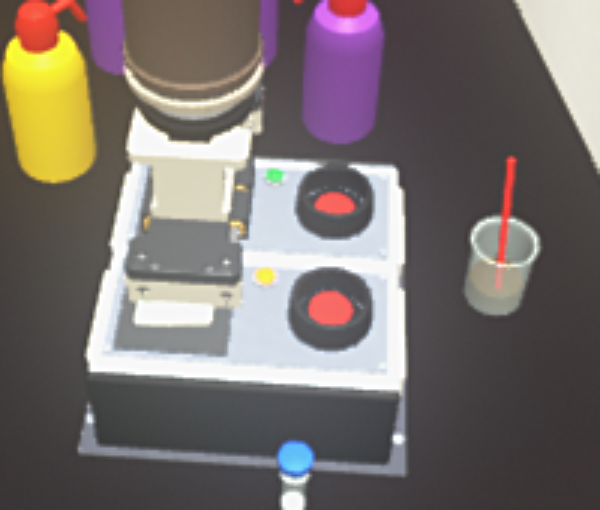

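View pics/top1.png

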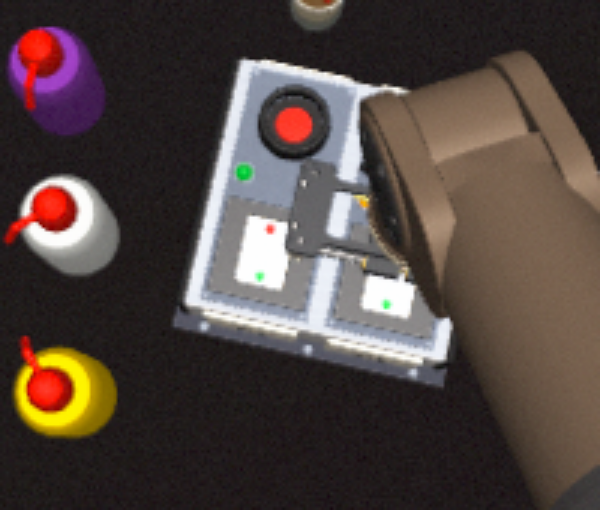

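Run:
```python
from h import *
press(-.035,-.056,.119,.1105,13)
arm.move_linear(W(-.035,-.056,.15),velocity=.15)
print(arm.get_clock())
```

```text
(118.0, np.float64(118.5), [-0.4, 0.0, -2.2])
(117.0, np.float64(117.1), [-1.0, -0.8, -1.5])
(116.0, np.float64(116.1), [0.2, -0.3, 0.1])
(115.0, np.float64(115.1), [0.5, -0.5, 0.5])
(114.0, np.float64(114.1), [0.8, -0.3, 0.7])
(113.0, np.float64(113.1), [0.9, -1.8, 2.7])
(112.0, np.float64(112.2), [2.1, -2.2, 3.2])
(111.0, np.float64(111.4), [3.5, -2.5, 4.1])
(110.5, np.float64(111.2), [1.1, -1.4, 7.9])
t 9.0417
9.4583
```

Run:
```python
from h import *
arm.pause(.1)
press(-.035,-.056,.1125,.1075,16,.0007)
arm.move_linear(W(-.035,-.056,.15),velocity=.15)
arm.move_linear(W(.062,-.056,.15),velocity=.15)
print(arm.get_clock(),np.round(arm.get_position(),4),W(.062,-.056,.15))
import cv2,pickle
for n in("side","top"):
    s=optics.snapshot(n);pickle.dump(s,open(n+"2.pkl","wb"));cv2.imwrite(f"pics/{n}2.png",cv2.resize(s["pixels"][150:280,180:350,::-1],None,fx=4,fy=4))
```

```text
(111.8, np.float64(111.5), [-2.2, 0.4, 4.5])
(111.1, np.float64(111.3), [-3.6, 0.0, 9.3])
(110.4, np.float64(111.1), [-5.0, -0.9, 15.9])
(109.7, np.float64(110.9), [-7.9, -1.1, 22.0])
t 11.0833
12.3 [ 0.627  -0.083   0.1603] [np.float64(0.627886999347937), np.float64(-0.0834079899431979), 0.161]
```

View pics/side2.png

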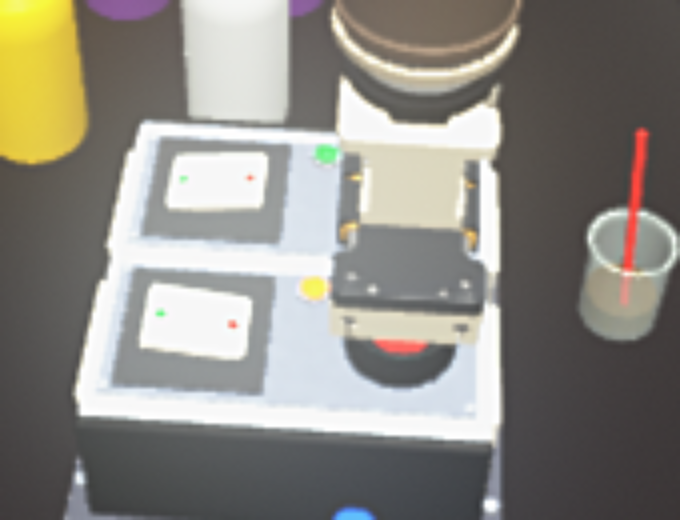

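View pics/top2.png

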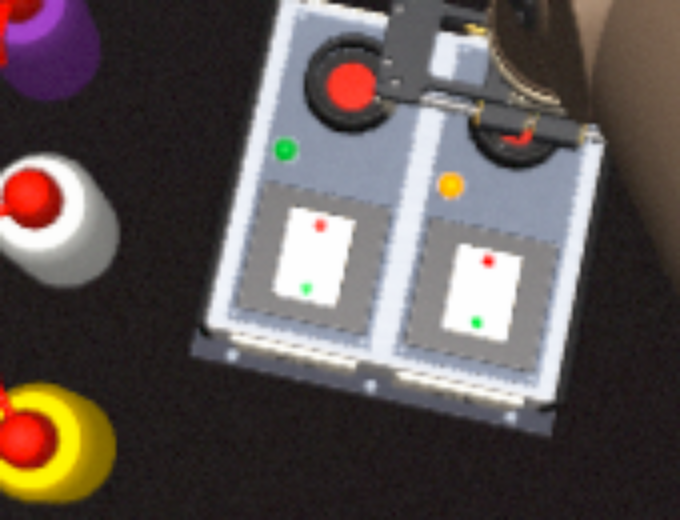

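Run:
```python
from h import *
arm.pause(.2)
press(.062,-.056,.136,.1045,15,.0015)
arm.pause(.1); print(arm.get_position(),arm.get_force())
```

```text
(134.5, np.float64(134.7), [-0.3, 0.3, 0.2])
(133.0, np.float64(133.0), [-0.8, -0.9, 0.7])
(131.5, np.float64(131.4), [0.0, 0.2, 0.5])
(130.0, np.float64(129.9), [-1.2, -0.0, 0.8])
(128.5, np.float64(128.4), [0.2, 1.0, 0.8])
(127.0, np.float64(126.9), [0.4, -0.2, -0.2])
(125.5, np.float64(125.3), [-0.6, 0.4, 0.1])
(124.0, np.float64(123.9), [-0.2, 0.5, 0.2])
(122.5, np.float64(122.4), [-0.7, 0.2, 1.4])
(121.0, np.float64(120.9), [-0.5, 0.1, 0.5])
(119.5, np.float64(119.4), [0.3, 0.2, 0.6])
(118.0, np.float64(117.9), [-0.8, 1.0, 0.6])
(116.5, np.float64(116.4), [-0.6, 0.6, 0.8])
(115.0, np.float64(114.9), [-0.1, 0.3, 1.2])
(113.5, np.float64(113.6), [0.6, 1.4, 0.9])
(112.0, np.float64(112.2), [-0.3, 0.0, 3.8])
(110.5, np.float64(110.7), [-0.0, 1.3, 4.1])
(109.0, np.float64(109.1), [-0.2, 0.4, 4.5])
(107.5, np.float64(107.6), [0.4, 1.3, 3.9])
(106.0, np.float64(107.2), [-3.2, -0.5, 14.9])
(104.5, np.float64(107.1), [-8.0, -0.9, 26.6])
t 18.1417
[ 0.6282085  -0.08338188  0.11808552] [-8.5982571  -0.46387061 26.14527099]
```

Hard stop at 107.1 mm, which is fully home. I'll retract and switch on, with the mirrored press at x = -77 mm.

Run:
```python
from h import *
arm.move_linear(W(.062,-.056,.16),velocity=.1)
arm.move_linear(W(-.077,-.056,.16),velocity=.15)
import cv2,pickle
s=optics.snapshot("side");cv2.imwrite(f"pics/side3.png",cv2.resize(s["pixels"][150:280,180:350,::-1],None,fx=4,fy=4))
arm.move_linear(W(-.077,-.056,.13),velocity=.1)
arm.pause(.2)
press(-.077,-.056,.119,.1088,12,.0008)
arm.move_linear(W(-.077,-.056,.16),velocity=.1)
arm.move_linear(W(-.077,-.056,.33),velocity=.2)
s=arm.get_position(); arm.move_linear([.36,-.2,.36],velocity=.2)
print(arm.get_clock())
for n in("side","top"):
    s=optics.snapshot(n);pickle.dump(s,open(n+"4.pkl","wb"));cv2.imwrite(f"pics/{n}4.png",cv2.resize(s["pixels"][100:345,160:370,::-1],None,fx=2.4,fy=2.4))
```

```text
(118.2, np.float64(118.4), [-0.2, -0.5, -0.2])
(117.4, np.float64(117.4), [0.0, 0.2, -0.4])
(116.6, np.float64(116.6), [-1.1, -0.6, 1.3])
(115.8, np.float64(115.7), [-1.6, -0.2, 1.6])
(115.0, np.float64(114.9), [-0.4, -0.3, 1.9])
(114.2, np.float64(114.1), [-1.0, -0.7, 0.4])
(113.4, np.float64(113.4), [-0.6, -0.4, 0.2])
(112.6, np.float64(112.7), [-1.7, 0.5, 3.5])
(111.8, np.float64(111.8), [-2.8, 0.1, 4.5])
(111.0, np.float64(111.2), [-4.6, -0.1, 7.8])
(110.2, np.float64(110.9), [-7.2, 0.3, 15.4])
t 23.7333
26.525
```

View pics/side3.png

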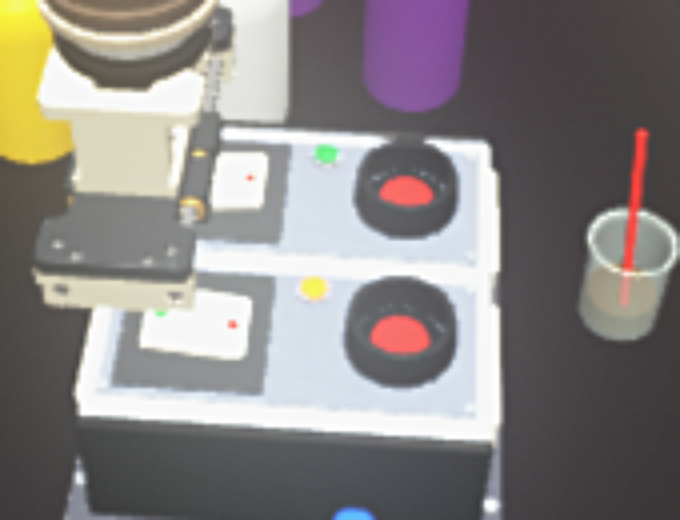

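View pics/side4.png

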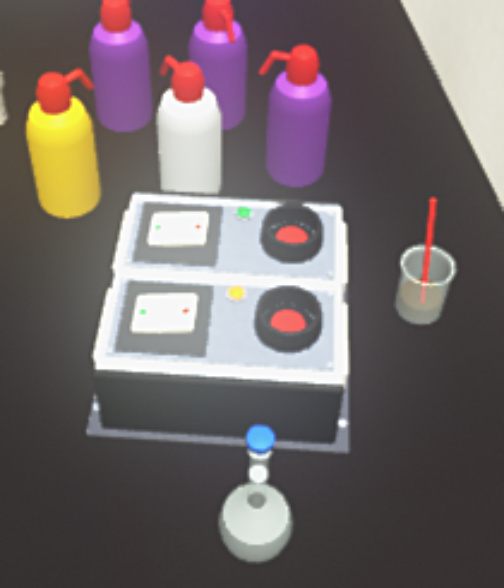

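View pics/top4.png

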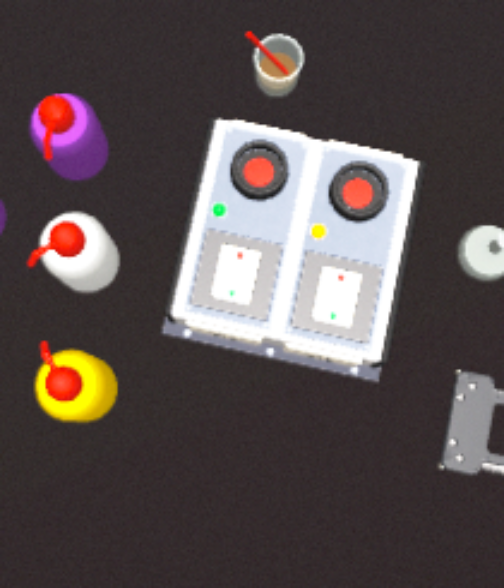

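Run:
```python
from fit import *
from workcell import arm,job
roi={'top':(226,150,342,262),'side':(195,175,310,260)}
for n in roi:
    a,b,c,d=roi[n]
    for f in(n,n+"2",n+"4"):
        s=pickle.load(open(f+".pkl","rb"))
        for k in('red','green'):
            print(f,k,[(round(x+a,1),round(y+b,1),A) for x,y,A in blobs(np.ascontiguousarray(s["pixels"][b:d,a:c]),k)])
a=pickle.load(open("side.pkl","rb"))["pixels"].astype(int);b=pickle.load(open("side4.pkl","rb"))["pixels"].astype(int)
m=abs(a-b).max(2)>60; m[:,:160]=0
n,l,st,c=cv2.connectedComponentsWithStats(m.astype(np.uint8));print([(x.tolist()) for x in st[1:] if x[4]>6])
```

```text
top red [(267.4, 171.1, 131), (309.0, 179.5, 132), (259.5, 206.0, 6), (301.6, 215.2, 4)]
top green [(250.8, 187.0, 29), (256.1, 221.7, 7), (298.3, 231.1, 6)]
top2 red [(267.4, 171.1, 129), (309.6, 184.0, 21), (259.5, 206.0, 6), (301.6, 214.9, 5)]
top2 green [(250.8, 187.0, 29), (256.1, 221.7, 7), (298.6, 230.2, 7)]
top4 red [(267.4, 171.1, 132), (308.6, 180.0, 132), (259.5, 206.0, 2), (301.6, 215.3, 3)]
top4 green [(250.8, 187.1, 24), (256.0, 221.7, 2), (298.2, 231.2, 4)]
side red [(242.0, 194.0, 1), (281.3, 197.4, 72), (279.9, 232.4, 132), (237.1, 229.1, 1)]
side green [(261.1, 187.8, 21), (225.4, 194.0, 2), (219.1, 229.3, 2)]
side2 red [(242.0, 194.0, 1), (237.7, 230.7, 1), (279.8, 236.1, 33)]
side2 green [(261.1, 187.8, 20), (225.4, 194.0, 2), (219.6, 228.0, 2)]
side4 red [(242.0, 194.0, 1), (281.3, 197.4, 72), (236.9, 229.0, 1), (279.7, 233.3, 107)]
side4 green [(261.2, 187.8, 21), (225.4, 194.0, 2), (219.2, 229.4, 3)]
[[160, 130, 1, 7, 7], [160, 138, 3, 14, 25], [273, 227, 15, 7, 33]]
```

Run:
```python
from workcell import arm,job
arm.pause(.5); print(abs(arm.get_qvel()).max(),arm.get_force(),arm.get_clock()); job.hand_in()
```

```text
0.002234933866666054 [-0.22520615  0.2163518  -0.13479867] 27.125
the job is handed in; nothing more can be done
```

The tripped circuit, the right-hand one with the amber lamp, is back in service, and the job was handed in at 27.1 s of the 48 s allowed.

With the fingers closed, I did the three steps in the order asked:

| Step | Where it stopped (fingertip height above bench) | Peak upward force |
|---|---|---|
| Rocker off | about 111 mm, on its stop | about 22 N |
| Breaker button home | 107.1 mm; 107 mm is fully home | about 27 N |
| Rocker on | about 111 mm, on its stop | about 15 N |

**Overshoot:** in the first two steps the force went past my stop limits of 16 N and 15 N by one increment, and the rocker-off step took two presses. The first reached only about 8 N and left me unsure it was fully off. All forces stayed well under the 120 N wrist limit.

**Final pictures:**
- The rocker's red and green dots are back at their starting pixels, within about 0.2 px, so it is on. I measured its off position from pictures too: the dots had moved by about 1 px.
- The red button has sunk in its shroud.
- The healthy circuit shows no change.
- In the side picture, the only marked changes to the right of the arm's base were the button and a small patch at the edge of the compared area (column 160). I took that patch to be the arm. The glassware and the wash bottle have not moved.

The arm finished clear of everything, at about 0.36 m height with near-zero force and speed. No check failed. I judged the button fully home by where it stopped, because the camera shift alone (about 1 px) is too small to measure 8 mm precisely.

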